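Fit the coffee grinder's lid and hold it at pulse

TASK

Lift the grinder's lid (the one with the blade grip and two lugs) up off its post and fit it into the grinder's collar, lugs through the two notches, until it sits flush. Then twist it clockwise, seen from above, half way to the lock click (45 of the 90 degrees: the pulse position), never on into the click, and finish while still holding it there, since it springs back if let go. Leave the other things where they are.

Things in the scene. Friction and masses are not known exactly. Their poses are not given: they have to be found in the camera images.
- grinder_lid: Dark grey plastic bayonet lid, about 120 g, upright over a post at the start: a disc 84 mm across, 6 mm thick, blade grip on top, two lugs below. Origin: centre of the disc's underside, z up. Below the disc hangs a round skirt 60 mm across (outside), 4 mm wall, 22 mm deep. The grip and both lugs lie along its x axis; after half a turn it is the same lid.
- lid_grip (a point): Centre of the lid's blade grip, 24 mm above the lid's origin, axes as the lid's. The blade is 60 mm long (x), 16 mm thick (y), 36 mm tall, standing on the disc; its top is 42 mm above the lid's origin.
- lid_lug (a point): Outer end of the lid's +x lug, 36 mm from the lid's axis, 15 mm below its origin. The other lug is opposite, at -x. Each lug is 14 mm wide and reaches from 8.5 to 22 mm below the lid's origin.
- grinder: Steel coffee grinder, fixed, round, 104 mm across, 130 mm tall; origin at the centre of its underside, z up. The two notches of its collar, where the lid's lugs go in, lie at its +x and -x. Black ribs on the rim: a broad one just outside each notch (entry), a narrower one 45 degrees clockwise from it (pulse), a pair 90 degrees clockwise (lock).
- collar (a point): Centre of the collar's top, 130 mm above the table, axes as the grinder's. The lid is flush when its origin is here, its disc resting on the collar. Mouth 64 mm across; notches 20 mm wide, open to 42 mm from the axis; the lip is 6 mm thick, and below it the lugs turn in a channel (2.5 mm free under the lip), clockwise only.
- pulse_ring (a joint): Sprung ring in the channel that the lugs take along; rad, 0 at rest, then the lid's clockwise twist from entry minus 0.11. 0.67 = pulse (lid at 45 degrees); from 1.30 on the lock clicks; stop at 1.46 (lid at 90 degrees). The spring drives the lid back with 0.045 N m at 0, 0.105 N m at pulse, 0.09 N m per rad.
- post_a: Steel drying stand, fixed: foot 92 mm across, a post, and a round head 44 mm across, its top 85 mm above the table, on which the grinder lid's disc rests at the start, the skirt hanging 22 mm over it with 4 mm play all round. Origin: centre of the foot's underside.
- post_b: The same stand, fixed, with the canister lid on it. Grinder and the two stands swap places from start to start.
- canister_lid: Bystander on the other stand: same grey disc and skirt but a round knob 34 mm across on top, 34 mm tall, and no lugs. Origin: centre of the disc's underside.
- tin: Bystander: food can 72 mm across, 95 mm tall, origin at the centre of its underside.
- jar: Bystander: jar 68 mm across, 100 mm tall, origin at the centre of its underside.
- mug: Bystander: white mug 74 mm across, 85 mm tall, origin at the centre of its underside.
- scoop: Bystander: spoon 150 mm long lying on the table.
- bowl: Bystander: white bowl 110 mm across, 45 mm tall, origin at the centre of its underside.
Things that resemble listed ones, but are neither listed nor needed, are in the scene too. Leave any blue or red look-alike of the grinder_lid alone.

How it is judged:
By the outcome, as a careful person would: the job done as asked, in the order asked, and still so for the second after the job is handed in, while the arm keeps its last pose, push and grip.
It also fails if it takes over 51 s, if anything falls off the work surface, if the arm or the gripper's body presses on something with over 40 N, if the wrist force passes 120 N, or if a joint passes its speed limit or range.

ROBOT

A 6-joint arm with a two-finger parallel gripper is mounted at the origin on the work surface. World frame = base frame: x ahead of the robot, y to its left, z up, the work surface at z = 0. Lengths are in mm, angles in rad, forces in N, time in s.
With the tool pointing down it reaches from about 350 to 875 mm from the base axis. Payload 4.2 kg.
Tool frame: the origin (TCP) lies between the finger pads; the fingertips stand 14 mm ahead of it and the grasp point (between the pads) lies 5 mm behind it; z points along the fingers, y is the line along which they close (so a half turn about z gives the same grasp; the last joint's range is limited). The gripper opens to 85 mm and grips with 20 to 120 N. Pads are 22 mm wide; open, the fingers measure 114 mm over their backs; the gripper's body (76 mm by 85 mm) begins 54 mm behind the grasp point. The pads swing forward as they close: fully open they stand 13 mm farther back than shut.
Start: joints at [1.562, 0.385, 0.008, 0, -1.194, -0.259], TCP at [165.35, 602.71, 245.312] pointing down, gripper open.
Joint ranges: [-3.14, 3.14], [-1.21, 2.06], [-1.07, 1.41], [-3.16, 2.05], [-2.99, -0.16], [-3.1, 3.1]. Speed limits (rad/s): [2.79, 2.79, 3.14, 3.14, 3.14, 3.14].

INTERFACE

Orientations are given as a unit quaternion [x, y, z, w].
In Python, from bench import * gives the robot as it stands.
- The arm moves only by the tool carry_out, never from a script. Its argument "motion" is a list of rows, each a list of 7 numbers: the turn, a rotation vector about the tool's x, y, z in rad, then the shift along the tool's x, y, z in mm, then the opening, from -1 (shut) to 1 (fully open), so that 0 is half open. A call has 1 to 5 rows; each row is the pose to reach, as a shift and turn from the pose commanded when the call began, along the tool's axes at that moment; what a row does not reach only later rows make up. A row lasts 1/8 s, in which the tool goes at most 62.5 mm and 10.7 degrees, less where a joint would pass 70% of its speed; a pose out of reach is approached as far as the arm can. A call with a gripper value outside its range is refused whole. The fingers move at their own pace and stop on an object; the grip force is fixed at half the most. Time passes only in rows, so rows that repeat a pose let the fingers close. It gives the time, the measured TCP pose, the force, the opening and the grip force at its end, in the units of the state.
- read_state(): the state, without advancing time (a new reading comes with each control period).
- get_image(name): name is "scene" or "side" or "wrist"; returns a dict with "color" (384x512x3 uint8, blue, green, red), "mtx" (3x3 intrinsics, pixels), "k1" (the pictures are not rectified: a ray, as slopes to the right and down, at radius r is drawn at 1 + k1 r^2 times it, then the intrinsics apply), "position" and "orientation" of the camera in the world. Camera axes: x right, y down, z forward; pixel columns grow to the right and rows downward; lengths in mm; the calibration is good to about 2 mm. A picture is of the moment at which its call begins. There is no depth.
- job_done(): hands the job in; it is judged then, once.
The state is a dict: "clock": time; "joints": joint angles; "joint_vel": joint speeds; "joint_efforts": joint torques, N m; "position": TCP position; "ee_rot": TCP orientation; "contact_force": force on the tool from outside, world axes, zero at the start; "wrist_torque": the same for the moment, N m; "gripper_width": finger opening in mm; "grasp_force": force on a finger pad.
Only numpy, scipy, OpenCV 4.12 (cv2) and the standard library are available. Lean on these libraries where they do the work, as an engineer would, in place of code of your own. Each camera call takes 0.05 s, during which the arm holds its last target. There are 200 camera calls.

## Working session

There is one attempt and no reset: what is moved stays moved. The work goes in short steps, Python scripts to look and compute and a tool call to move; the robot and the scene stay as the last step left them, time stands still between calls to the robot, and variables do not carry over. Pictures are saved under pics/ and viewed, at most 10 in all, crops included, and the job is handed in when it is done.

Besides the shell and the picture viewer there is one more tool, called after ">>>" by a JSON object that holds its "op" and its "data", one argument or row to a line. carry_out: Moves the arm, as the interface text tells. Its arguments: {"type":"object","properties":{"motion":{"type":"array"}},"required":["motion"]}

```bash
mkdir -p pics; ls
python3 - <<'E'
from bench import *
import cv2
s=read_state(); print(s)
for n in ("scene","side"):
    d=get_image(n); cv2.imwrite(f"pics/{n}0.png",d["color"]); print(n,d["mtx"],d["k1"],d["position"],d["orientation"])
E
```

```text
pics
{'clock': 0.0, 'joints': array([ 1.56158894e+00,  3.85556798e-01,  6.58788003e-03, -5.41804901e-04,
       -1.19400350e+00, -2.58610510e-01]), 'joint_vel': array([-0.00050351, -0.00070875,  0.00047106,  0.00021532, -0.00087166,
       -0.00041771]), 'joint_efforts': array([-1.28087442e-03, -3.92286336e+01,  1.88398987e+01,  4.18635383e+00,
       -4.58396549e-03,  3.60597141e-06]), 'position': array([165.20840098, 602.17172191, 244.20021229]), 'ee_rot': array([ 9.91033619e-01, -1.33608077e-01, -1.14505250e-04,  1.11091278e-03]), 'contact_force': array([-0.31010939,  0.74096722,  0.04645105]), 'wrist_torque': array([-0.085676  , -0.00948799, -0.04727894]), 'grasp_force': 0.0, 'gripper_width': 85.67538130907931}
scene [[476.66091812   0.         256.14588146]
 [  0.         476.66091812 194.3696952 ]
 [  0.           0.           1.        ]] -0.09576778346282336 [1148.09461798 -483.50481034  956.11111677] [ 0.83728222  0.41113858 -0.16758578 -0.31912154]
side [[389.8459737    0.         260.81368652]
 [  0.         389.8459737  191.31425123]
 [  0.           0.           1.        ]] -0.05157232696254757 [506.03575175 646.55310218 937.13676592] [-0.00590291  0.94666144 -0.32217312  0.00132633]
```

View pics/scene0.png

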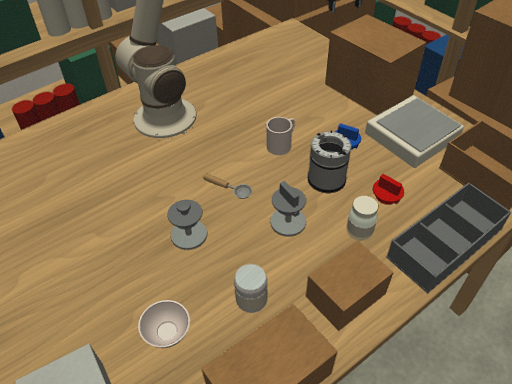

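View pics/side0.png

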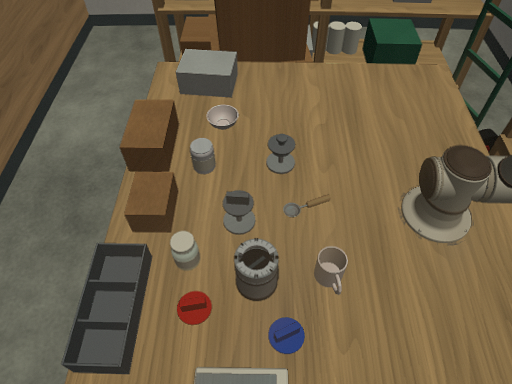

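Candidates: grey blade lid on its post (scene 289,195; side 238,200), which is my choice; canister lid with round knob (scene 186,212; side 282,143); red lid (scene 388,188; side 195,307); blue lid (scene 348,133; side 287,335). The grinder is at scene 329,160 and side 257,268. Next is a close crop of the lid and grinder.

```bash
cat > h.py <<'E'
import numpy as np, cv2
from scipy.spatial.transform import Rotation as R
from bench import *
def ray(d,uv):
    k=np.array([d["k1"],0,0,0,0.])
    p=cv2.undistortPoints(np.array([[uv]],float),d["mtx"],k)[0,0]
    return R.from_quat(d["orientation"]).apply([p[0],p[1],1.])
def onz(d,uv,z):
    v=ray(d,uv); c=np.array(d["position"]); return c+v*(z-c[2])/v[2]
def proj(d,P):
    q=R.from_quat(d["orientation"]).inv().apply(np.atleast_2d(P)-d["position"])
    return cv2.projectPoints(q.reshape(-1,1,3),np.zeros(3),np.zeros(3),d["mtx"],np.array([d["k1"],0,0,0,0.]))[0].reshape(-1,2)
def crop(d,u,v,w,h,s):
    c=cv2.resize(d["color"][v:v+h,u:u+w],None,fx=s,fy=s,interpolation=cv2.INTER_CUBIC)
    for i in range(0,w,10): cv2.putText(c,str(u+i),(i*s,8),0,.3,(0,255,255)); cv2.line(c,(i*s,10),(i*s,14),(0,255,255))
    for i in range(10,h,10): cv2.putText(c,str(v+i),(0,i*s+3),0,.3,(0,255,255)); cv2.line(c,(22,i*s),(26,i*s),(0,255,255))
    return c
E
python3 - <<'E'
from h import *
a=get_image("scene");b=get_image("side")
top=np.hstack([crop(a,264,178,66,50,6),crop(b,210,184,66,50,6)])
bot=np.hstack([crop(a,300,124,66,50,6),crop(b,225,230,66,50,6)])
cv2.imwrite("pics/c1.png",np.vstack([top,bot]))
E
```

```text
(no output)
```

View pics/c1.png

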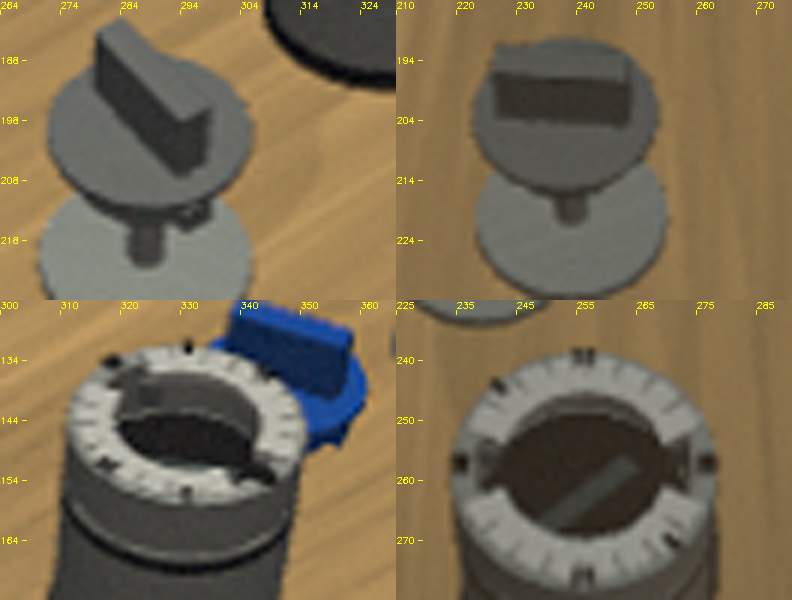

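The crops confirm that the lid on post_a is the grey blade lid with a lug visible. In the side view its blade top spans about (226.5,194) to (249,195). The grinder's entry ribs sit at side (235.5,257) and (277,257).

Run:
```python
from h import *
a=get_image("scene");b=get_image("side")
np.set_printoptions(precision=1,suppress=True)
for d,n,pts in((a,"scene blade top",[(281,184),(285,181.5),(299.5,196),(294,198)]),(b,"side blade top",[(226.5,192),(249,193),(248.5,197.8),(226.5,196)])):
    P=np.array([onz(d,p,127) for p in pts]); print(n,P[:,:2].tolist(),P.mean(0))
for n,d,pts in(("side rim",b,[(234.3,257),(278.5,257),(256,238.5),(256,278.2)]),("side ribs",b,[(235.7,257),(276.9,257)]),("scene ribs",a,[(318.7,134.3),(344,153)])):
    P=np.array([onz(d,p,130) for p in pts]); print(n,P[:,:2].tolist(),P.mean(0))
# ellipse fits: search circle centre by overlay points
from scipy.optimize import least_squares
def circ(d,pts,z,r=None):
    P=np.array([onz(d,p,z)[:2] for p in pts])
    f=lambda q:np.hypot(*(P-q[:2]).T)-q[2]
    return least_squares(f,[*P.mean(0),45]).x
print("disc scene",circ(a,[(272,200),(306,199),(277,208),(289.5,212.5),(301,208.5)],88))
print("disc side",circ(b,[(222.7,203),(253.5,202),(227,210.5),(238,215.5),(250,209),(239,190.3)],88))
print("rim scene",circ(a,[(311.3,144),(350.8,145),(331,131.5),(329,158),(317,154.5),(343,156)],130))
print("rim side",circ(b,[(234.3,257),(278.5,257),(256,238.5),(256,278.2)],130))
s=read_state();print(s["position"],s["ee_rot"],R.from_quat(s["ee_rot"]).as_matrix())
```

```text
scene blade top [[549.9517207362641, 27.843300829263683], [549.4944836904017, 40.65106897002374], [606.6814177463843, 37.31268749217395], [603.5080864924616, 23.143777372004195]] [577.4  32.2 127. ]
side blade top [[602.3464190084633, 26.379884032147515], [543.3009990845293, 28.904530662834645], [544.119018628837, 44.5497741497627], [601.4858279607282, 39.47234532228231]] [572.8  34.8 127. ]
side rim [[571.5611174221202, 218.02785889514752], [469.19630875802665, 216.70318099866557], [522.2664933152416, 167.81278641849406], [520.2774629448786, 270.44451905268915]] [520.8 218.2 130. ]
side ribs [[568.3179233204486, 217.98240498024154], [472.90280205954207, 216.74718394344734]] [520.6 217.4 130. ]
scene ribs [[473.6994251032713, 219.07920995544703], [567.2246773325516, 220.51015647437873]] [520.5 219.8 130. ]
disc scene [573.5  34.7  41.3]
disc side [573.5  31.   40.8]
rim scene [522.9 216.1  51.7]
rim side [520.4 219.1  51.3]
[165.3 602.6 245. ] [ 1.  -0.1 -0.   0. ] [[ 1.  -0.3 -0. ]
 [-0.3 -1.  -0. ]
 [ 0.   0.  -1. ]]
```

>>> {"op": "carry_out", "data": {
  "motion": [
    [0, 0, 0, 45, 36.5, 0, 1],
    [0, 0, 0, 90, 73, 0, 1],
    [0, 0, 0, 135, 109.5, 0, 1],
    [0, 0, 0, 180, 146, 0, 1],
    [0, 0, 0, 225, 182, 0, 1]
  ]
}}

```text
clock: 0.92
position: [334.9, 366.1, 245.6]
ee_rot: [0.991, -0.133, 0.0, -0.0]
contact_force: [0.5, -0.5, -0.3]
gripper_width: 85.5
grasp_force: 0.0
```

>>> {"op": "carry_out", "data": {
  "motion": [
    [0, 0, 0, 45, 36.5, 0, 1],
    [0, 0, 0, 90, 73, 0, 1],
    [0, 0, 0, 135, 109.5, 0, 1],
    [0, 0, 0, 180, 146, 0, 1],
    [0, 0, 0, 225, 182, 0, 1]
  ]
}}

```text
clock: 1.55
position: [503.9, 131.0, 245.6]
ee_rot: [0.991, -0.133, 0.0, -0.0]
contact_force: [0.2, 0.3, -1.1]
gripper_width: 85.4
grasp_force: 0.0
```

>>> {"op": "carry_out", "data": {
  "motion": [
    [0, 0, -0.1, 45, 36.5, 5, 1],
    [0, 0, -0.2, 95, 77, 15, 1],
    [0, 0, -0.2, 95, 77, 15, 1],
    [0, 0, -0.2, 95, 77, 15, 1]
  ]
}}

```text
clock: 2.05
position: [574.1, 32.9, 230.0]
ee_rot: [0.999, -0.035, -0.0, 0.0]
contact_force: [0.5, -0.4, -0.6]
gripper_width: 85.4
grasp_force: 0.0
```

Run:
```python
from h import *
np.set_printoptions(precision=2,suppress=True)
w=get_image("wrist");cv2.imwrite("pics/w1.png",w["color"]);s=read_state()
print(s["clock"],s["joints"],s["position"],R.from_quat(s["ee_rot"]).as_matrix()[:,0],s["contact_force"]);print(w["position"],w["orientation"])
print(proj(w,[[574,33,127],[521,218,130]]))
```

```text
2.1 [ 0.34  0.31 -0.14 -0.   -1.12  1.16] [573.92  33.66 230.42] [ 1.   -0.07 -0.  ] [-0.47  0.38  0.75]
[659.    26.54 358.27] [-0.67  0.72  0.12 -0.11]
[[251.76 200.18]
 [ 63.79 265.24]]
```

View pics/w1.png

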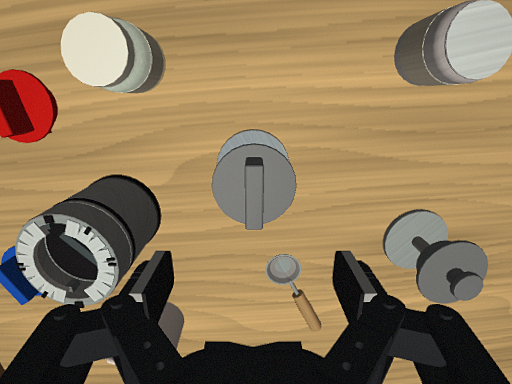

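The wrist view shows the blade top between rows 166 and 229 at columns 246-263, and the grinder rim at lower left, centred near (67,258).

Run:
```python
from h import *
np.set_printoptions(precision=1,suppress=True)
w=get_image("wrist")
P=np.array([onz(w,p,127) for p in [(246,166),(262.5,166),(262.5,229),(245.5,229)]]);print(P[:,:2],P.mean(0))
print("yaw",np.degrees(np.arctan2(*((P[0]+P[1]-P[2]-P[3])[1::-1]))))
cv2.imwrite("pics/c2.png",np.hstack([crop(w,12,205,115,105,4),cv2.resize(crop(w,225,150,60,90,5),(280,420))]))
```

```text
[[604.4  36.5]
 [603.4  22.7]
 [545.5  26. ]
 [546.5  41.3]] [574.9  31.6 127. ]
yaw -4.00781449738711
```

View pics/c2.png

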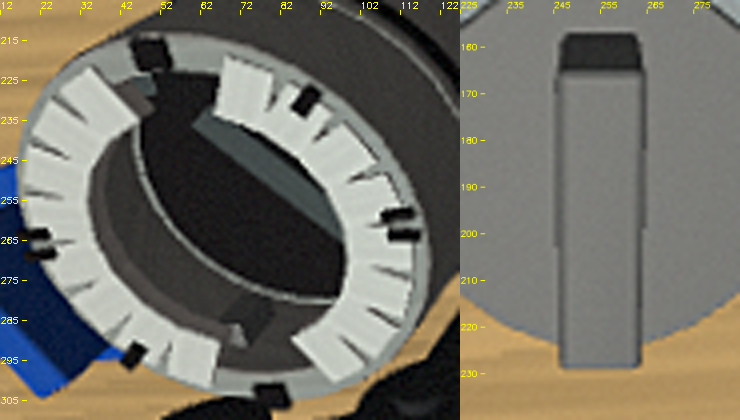

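>>> {"op": "carry_out", "data": {
  "motion": [
    [0, 0, 0, 0, 1, 45, 1],
    [0, 0, 0, 0, 1, 90, 1],
    [0, 0, 0, 0, 1, 115, 1],
    [0, 0, 0, 0, 1, 121.5, 1],
    [0, 0, 0, 0, 1, 121.5, -1]
  ]
}}

```text
clock: 2.78
position: [574.5, 33.2, 109.7]
ee_rot: [0.999, -0.033, 0.001, -0.0]
contact_force: [0.0, 0.1, 0.8]
gripper_width: 70.2
grasp_force: 0.0
```

>>> {"op": "carry_out", "data": {
  "motion": [
    [0, 0, 0, 0, 0, 0, -1],
    [0, 0, 0, 0, 0, 0, -1],
    [0, 0, 0, 0, 0, 0, -1],
    [0, 0, 0, 0, 0, 0, -1],
    [0, 0, 0, 0, 0, 0, -1]
  ]
}}

```text
clock: 3.4
position: [574.7, 32.2, 109.7]
ee_rot: [0.999, -0.034, 0.001, -0.0]
contact_force: [-1.4, -0.1, 7.3]
gripper_width: 15.1
grasp_force: 59.4
```

Run:
```python
from h import *
np.set_printoptions(precision=2,suppress=True)
w=get_image("wrist");s=read_state()
print({k:s[k] for k in("clock","joints","position","ee_rot","contact_force","wrist_torque","gripper_width","grasp_force")})
print(np.array([onz(w,p,130) for p in [(50,218.5),(80,303.5)]]))
```

```text
{'clock': 3.45, 'joints': array([ 0.34,  0.43, -0.29,  0.  , -0.84,  1.17]), 'position': array([574.67,  32.22, 109.71]), 'ee_rot': array([ 1.  , -0.03,  0.  , -0.  ]), 'contact_force': array([-0.4 , -0.1 ,  5.14]), 'wrist_torque': array([ 0.06,  0.26, -0.02]), 'gripper_width': 15.082876076258595, 'grasp_force': 59.378618001937866}
[[617.29 115.71 130.  ]
 [572.58 114.98 130.  ]]
```

>>> {"op": "carry_out", "data": {
  "motion": [
    [0, 0, 0, 0, 0, -8, -1],
    [0, 0, 0, 0, 0, -30, -1],
    [0, 0, 0, 0, 0, -65, -1],
    [0, 0, 0, 0, 0, -95, -1],
    [0, 0, 0, 0, 0, -95, -1]
  ]
}}

```text
clock: 4.08
position: [575.2, 32.5, 206.1]
ee_rot: [0.999, -0.034, 0.002, -0.001]
contact_force: [-0.9, 0.8, -1.8]
gripper_width: 15.2
grasp_force: 58.5
```

Run:
```python
from h import *
np.set_printoptions(precision=2,suppress=True)
w=get_image("wrist");s=read_state();a=get_image("side")
print({k:s[k] for k in("clock","position","ee_rot","contact_force","wrist_torque","gripper_width","grasp_force")})
print(proj(w,[[521,218,130]]),proj(a,[s["position"]]))
cv2.imwrite("pics/w2.png",np.hstack([cv2.resize(w["color"],(512,384)),crop(a,196,160,70,96,4)]))
```

```text
{'clock': 4.125, 'position': array([574.01,  32.37, 204.02]), 'ee_rot': array([ 1.  , -0.03,  0.  , -0.  ]), 'contact_force': array([-0.71, -0.49, -2.27]), 'wrist_torque': array([-0.  ,  0.07,  0.04]), 'gripper_width': 15.46551896521518, 'grasp_force': 58.502721190452576}
[[ 47.8  281.37]] [[235.73 174.95]]
```

View pics/w2.png

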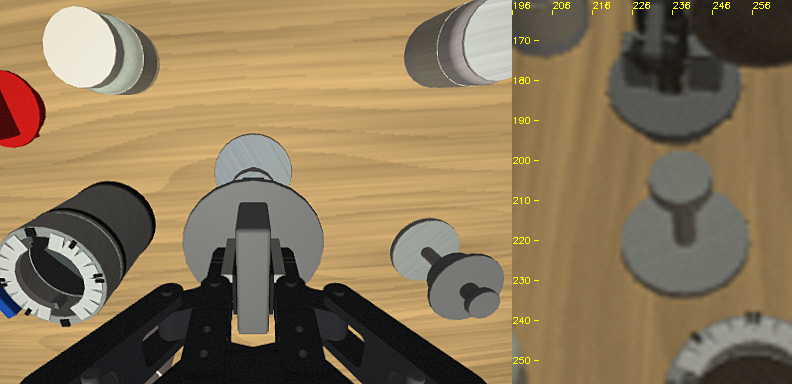

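The lid is held, level, and clear of the post. The grinder's entry ribs are at wrist (30,231) and (66,323).

Run:
```python
from h import *
np.set_printoptions(precision=1,suppress=True)
w=get_image("wrist");s=read_state()
P=np.array([onz(w,p,130) for p in [(30.5,231.5),(66,322.5),(72,240),(18,308.5)]]);print(P,P[:2].mean(0),P[2:].mean(0),np.degrees(np.arctan2(*(P[0]-P[1])[1::-1])))
# lid disc in gripper: top face z ~ TCP-18.5
print(np.array([onz(w,p,s["position"][2]-18.7) for p in [(183,243),(323,243)]]), np.array([onz(w,p,s["position"][2]+17.5) for p in [(237,229),(271,229),(238,333),(267.5,333)]]))
X=R.from_quat(s["ee_rot"]).as_matrix();print(X[:,2])
d=np.array([520.8,218.3,s["position"][2]])-s["position"];print(s["position"],X.T@d,np.degrees(np.arctan2(X[1,0],X[0,0])))
```

```text
[[569.2 213.7 130. ]
 [474.8 212.4 130. ]
 [559.7 180.  130. ]
 [491.9 255.4 130. ]] [522.  213.1 130. ] [525.8 217.7 130. ] 0.8069653212357022
[[580.   72.1 183.5]
 [574.3  -9.9 183.5]] [[604.5  36.2 219.7]
 [603.5  21.5 219.7]
 [546.1  40.9 219.7]
 [545.   26.  219.7]]
[-0. -0. -1.]
[573.1  32.1 202.2] [ -64.8 -182.2    0.1] -3.9134199328745676
```

>>> {"op": "carry_out", "data": {
  "motion": [
    [0, 0, 0, -17, -46, 0, -1],
    [0, 0, -0.04, -34, -92, 0, -1],
    [0, 0, -0.083, -51, -138, 0, -1],
    [0, 0, -0.083, -66, -181.5, 6, -1],
    [0, 0, -0.083, -66, -181.5, 16, -1]
  ]
}}

```text
clock: 4.85
position: [519.4, 220.2, 186.1]
ee_rot: [1.0, 0.01, -0.001, 0.0]
contact_force: [0.1, -0.2, -2.5]
gripper_width: 15.0
grasp_force: 58.9
```

>>> {"op": "carry_out", "data": {
  "motion": [
    [0, 0, 0, 0, 0, 0, -1],
    [0, 0, 0, 0, 0, 0, -1]
  ]
}}

```text
clock: 5.1
position: [520.7, 216.8, 187.3]
ee_rot: [1.0, 0.007, -0.0, 0.0]
contact_force: [-0.4, -0.7, -1.0]
gripper_width: 15.2
grasp_force: 58.9
```

Run:
```python
from h import *
np.set_printoptions(precision=2,suppress=True)
a=get_image("scene");b=get_image("side");w=get_image("wrist");s=read_state()
print({k:s[k] for k in("clock","position","ee_rot","contact_force","wrist_torque","gripper_width","grasp_force")})
h=np.vstack([crop(a,295,85,66,100,4)]),np.vstack([crop(b,222,195,66,100,4)]),crop(w,150,140,66,100,4)
cv2.imwrite("pics/h.png",np.hstack(h[:2]+(cv2.resize(w["color"][150:384,50:],(270,400*270//400)),)) if 0 else np.hstack([h[0],h[1],cv2.copyMakeBorder(cv2.resize(w["color"],(270,202)),0,198,0,0,0)]))
```

```text
{'clock': 5.25, 'position': array([521.02, 216.98, 188.07]), 'ee_rot': array([ 1.  ,  0.01,  0.  , -0.  ]), 'contact_force': array([ 0.17, -0.26, -1.64]), 'wrist_torque': array([0.03, 0.05, 0.02]), 'gripper_width': 15.267931334827708, 'grasp_force': 58.92333805561066}
```

View pics/h.png

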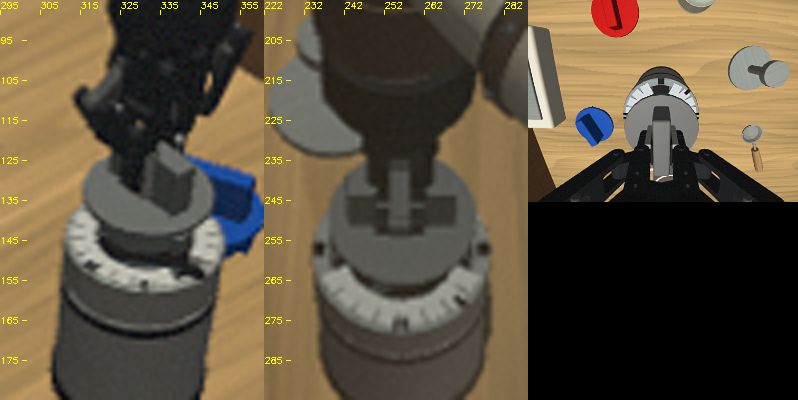

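Hovering, the lid disc sits centrally over the collar. In the scene view it spans columns 315.5-348. In the side view it spans 238.3-275, with ribs at 235.5 and 277. The visible lug lines up with the notch near scene (341,153).

Run:
```python
from h import *
np.set_printoptions(precision=1,suppress=True)
a=get_image("scene");b=get_image("side");s=read_state();p=s["position"];print(p)
from scipy.optimize import least_squares
def circ(d,pts,z,r):
    P=np.array([onz(d,q,z)[:2] for q in pts])
    return least_squares(lambda q:np.hypot(*(P-q).T)-r,P.mean(0))
def edge(d,c,z,r,ang0,ang1,band=8):
    """edge along radial lines: strongest gradient near predicted circle"""
    g=cv2.GaussianBlur(cv2.cvtColor(d["color"],cv2.COLOR_BGR2GRAY).astype(np.float32),(0,0),.7);out=[]
    for t in np.radians(np.arange(ang0,ang1,4)):
        rr=np.arange(r-band,r+band,.4)
        uv=proj(d,np.c_[c[0]+rr*np.cos(t),c[1]+rr*np.sin(t),0*rr+z]).astype(np.float32)
        v=cv2.remap(g,uv[None,:,0],uv[None,:,1],cv2.INTER_LINEAR)[0]
        k=np.argmax(np.abs(np.diff(v))); out.append((rr[k],t))
    P=np.array([[c[0]+q*np.cos(t),c[1]+q*np.sin(t)] for q,t in out])
    f=least_squares(lambda q:np.hypot(*(P-q[:2]).T)-q[2],[*c,r],loss="soft_l1",f_scale=.7)
    return f.x,np.abs(f.fun).mean()
c=[521,217.5];zt=p[2]-18.7
# scene camera looks from +x,-y; visible near halves
print("scene lid",edge(a,p[:2],zt,42,-140,60)); print("scene rim",edge(a,c,130,52,-140,60,5))
print("side lid",edge(b,p[:2],zt,42,0,180)); print("side rim",edge(b,c,130,52,0,180,5))
print("lid pred px",proj(a,[[p[0],p[1],zt]]),proj(b,[[p[0],p[1],zt]]))
```

```text
[520.9 217.2 188.1]
scene lid (array([518.2, 217.3,  42.7]), np.float64(1.8224555100324995))
scene rim (array([522.8, 216.9,  49.4]), np.float64(1.3493143865954642))
side lid (array([521.7, 223.9,  42.1]), np.float64(1.3099491522191826))
side rim (array([522.2, 218. ,  50.7]), np.float64(1.2562223185412285))
lid pred px [[332.  132.3]] [[256.  248.6]]
```

>>> {"op": "carry_out", "data": {
  "motion": [
    [0, 0, 0, 0, 0, 5, -1],
    [0, 0, 0, 0, 0, 9, -1],
    [0, 0, 0, 0, 0, 12, -1],
    [0, 0, 0, 0, 0, 14, -1],
    [0, 0, 0, 0, 0, 14, -1]
  ]
}}

```text
clock: 5.98
position: [520.6, 217.8, 173.6]
ee_rot: [1.0, 0.008, -0.0, 0.0]
contact_force: [0.4, -0.1, -1.1]
gripper_width: 15.0
grasp_force: 58.9
```

```bash
cat > st.py <<'E'
from h import *
np.set_printoptions(precision=2,suppress=True)
s=read_state();print({k:s[k] for k in("clock","position","contact_force","wrist_torque","gripper_width","grasp_force")});X=R.from_quat(s["ee_rot"]).as_matrix();print(np.degrees(np.arctan2(X[1,0],X[0,0])),X[:,2],s["joints"])
E
python3 st.py
```

```text
{'clock': 5.975, 'position': array([520.56, 217.77, 173.62]), 'contact_force': array([ 0.42, -0.07, -1.12]), 'wrist_torque': array([0.04, 0.03, 0.  ]), 'gripper_width': 14.99610457243222, 'grasp_force': 58.92300009727478}
0.8767572671847484 [-0. -0. -1.] [ 0.68  0.34 -0.25  0.   -0.98  0.9 ]
```

>>> {"op": "carry_out", "data": {
  "motion": [
    [0, 0, 0, 0, 0, 2, -1],
    [0, 0, 0, 0, 0, 4, -1],
    [0, 0, 0, 0, 0, 6, -1],
    [0, 0, 0, 0, 0, 8, -1],
    [0, 0, 0, 0, 0, 8, -1]
  ]
}}

```text
clock: 6.6
position: [520.5, 217.7, 165.6]
ee_rot: [1.0, 0.008, -0.0, 0.0]
contact_force: [-0.3, 0.1, -2.1]
gripper_width: 15.2
grasp_force: 58.9
```

```bash
python3 st.py
```

```text
{'clock': 6.6, 'position': array([520.52, 217.73, 165.61]), 'contact_force': array([-0.28,  0.11, -2.08]), 'wrist_torque': array([-0.03, -0.06, -0.02]), 'gripper_width': 15.173921581118652, 'grasp_force': 58.92344355583191}
0.8702182356936581 [-0. -0. -1.] [ 0.68  0.35 -0.26 -0.   -0.96  0.9 ]
```

>>> {"op": "carry_out", "data": {
  "motion": [
    [0, 0, 0, 0, 0, 3, -1],
    [0, 0, 0, 0, 0, 6, -1],
    [0, 0, 0, 0, 0, 9, -1],
    [0, 0, 0, 0, 0, 10, -1],
    [0, 0, 0, 0, 0, 10, -1]
  ]
}}

```text
clock: 7.22
position: [520.6, 217.8, 155.7]
ee_rot: [1.0, 0.008, -0.0, 0.0]
contact_force: [-0.1, -0.6, -1.6]
gripper_width: 14.9
grasp_force: 58.9
```

>>> {"op": "carry_out", "data": {
  "motion": [
    [0, 0, 0, 0, 0, 0.5, -1],
    [0, 0, 0, 0, 0, 1, -1],
    [0, 0, 0, 0, 0, 1, -1]
  ]
}}

```text
clock: 7.6
position: [520.6, 217.8, 154.8]
ee_rot: [1.0, 0.008, 0.0, -0.0]
contact_force: [-0.6, -0.3, -0.9]
gripper_width: 15.3
grasp_force: 58.9
```

```bash
python3 st.py
```

```text
{'clock': 7.6, 'position': array([520.63, 217.77, 154.84]), 'contact_force': array([-0.62, -0.35, -0.89]), 'wrist_torque': array([-0.04,  0.02,  0.03]), 'gripper_width': 15.340174026917134, 'grasp_force': 58.92323970794678}
0.8711743289899301 [ 0.  0. -1.] [ 0.68  0.36 -0.27  0.   -0.94  0.9 ]
```

Near flush; I'll press down gently until contact shows.

>>> {"op": "carry_out", "data": {
  "motion": [
    [0, 0, 0, 0, 0, 0.5, -1],
    [0, 0, 0, 0, 0, 1, -1],
    [0, 0, 0, 0, 0, 1, -1],
    [0, 0, 0, 0, 0, 1, -1]
  ]
}}

```text
clock: 8.1
position: [520.6, 217.8, 154.7]
ee_rot: [1.0, 0.008, 0.0, -0.0]
contact_force: [-4.1, -0.6, 4.8]
gripper_width: 15.3
grasp_force: 60.0
```

```bash
python3 st.py
```

```text
{'clock': 8.1, 'position': array([520.65, 217.78, 154.74]), 'contact_force': array([-4.09, -0.6 ,  4.81]), 'wrist_torque': array([-0.13,  0.89,  0.  ]), 'gripper_width': 15.270732612789473, 'grasp_force': 59.96659576892853}
0.8874190753843428 [ 0.  0. -1.] [ 0.68  0.36 -0.27  0.   -0.94  0.9 ]
```

Contact at 154.74, the expected flush height (109.7 − 85 + 130 = 154.7). Now I'll twist clockwise (+z of the tool).

>>> {"op": "carry_out", "data": {
  "motion": [
    [0, 0, 0.08, 0, 0, 0, -1],
    [0, 0, 0.16, 0, 0, 0, -1],
    [0, 0, 0.24, 0, 0, 0, -1],
    [0, 0, 0.3, 0, 0, 0, -1],
    [0, 0, 0.3, 0, 0, 0, -1]
  ]
}}

```text
clock: 8.72
position: [521.2, 217.7, 154.7]
ee_rot: [0.99, -0.142, 0.001, -0.0]
contact_force: [-1.6, -2.2, 5.9]
gripper_width: 15.2
grasp_force: 59.9
```

```bash
python3 st.py
```

```text
{'clock': 8.725, 'position': array([521.15, 217.69, 154.72]), 'contact_force': array([-1.61, -2.16,  5.88]), 'wrist_torque': array([-0.41,  0.33, -0.07]), 'gripper_width': 15.207648202349628, 'grasp_force': 59.943212270736694}
-16.28098954911005 [ 0.  0. -1.] [ 0.68  0.36 -0.27  0.   -0.93  0.6 ]
```

>>> {"op": "carry_out", "data": {
  "motion": [
    [0, 0, 0.1, 0, 0, 0, -1],
    [0, 0, 0.2, 0, 0, 0, -1],
    [0, 0, 0.3, 0, 0, 0, -1],
    [0, 0, 0.4, 0, 0, 0, -1],
    [0, 0, 0.485, 0, 0, 0, -1]
  ]
}}

```text
clock: 9.35
position: [521.3, 217.9, 154.7]
ee_rot: [0.927, -0.376, 0.001, -0.0]
contact_force: [-1.4, -1.7, 4.0]
gripper_width: 15.3
grasp_force: 59.9
```

>>> {"op": "carry_out", "data": {
  "motion": [
    [0, 0, 0, 0, 0, 0, -1],
    [0, 0, 0, 0, 0, 0, -1]
  ]
}}

```text
clock: 9.6
position: [521.3, 218.0, 154.7]
ee_rot: [0.927, -0.375, 0.001, -0.001]
contact_force: [-0.7, -1.2, 5.2]
gripper_width: 15.1
grasp_force: 59.9
```

```bash
python3 st.py
python3 - <<'E'
from h import *
w=get_image("wrist");a=get_image("scene");b=get_image("side")
cv2.imwrite("pics/f.png",np.hstack([crop(w,150,70,110,130,4)[:,:440],crop(a,298,110,45,65,8)[:520,:360]] )[:520,:800])
cv2.imwrite("pics/f2.png",np.vstack([np.hstack([crop(w,180,70,170,110,4)[:,:680]]) ]))
E
```

```text
{'clock': 9.6, 'position': array([521.26, 217.97, 154.71]), 'contact_force': array([-0.65, -1.24,  5.23]), 'wrist_torque': array([-0.32,  0.33, -0.09]), 'gripper_width': 15.06884073715329, 'grasp_force': 59.90142524242401}
-44.027705314702224 [ 0.  0. -1.] [ 0.68  0.36 -0.27  0.   -0.93  0.12]
```

View pics/f2.png

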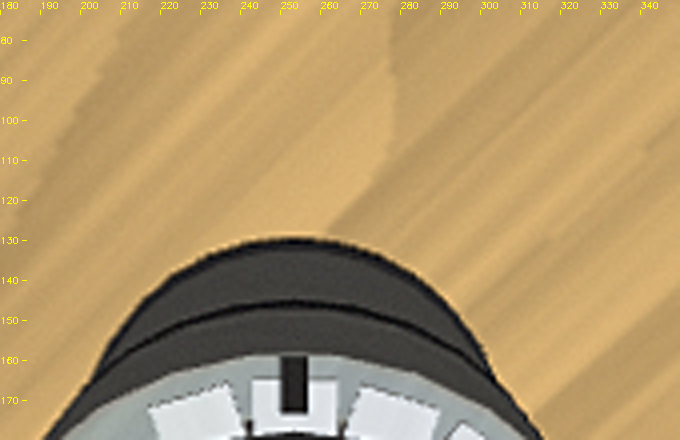

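The narrow pulse rib sits at wrist column 253, in line with the tool's x axis. One wider look to check it against the blade.

Run:
```python
from h import *
w=get_image("wrist")
cv2.imwrite("pics/g.png",crop(w,165,150,180,145,4))
c=np.array([521.1,217.8])
for p in[(253,158.5),(253,172)]:
    q=onz(w,p,130)[:2]-c;print(q,np.degrees(np.arctan2(q[1],q[0])))
```

```text
[ 38.41345507 -36.96459438] -43.89883882483203
[ 32.94994809 -31.68475654] -43.878607388363484
```

View pics/g.png

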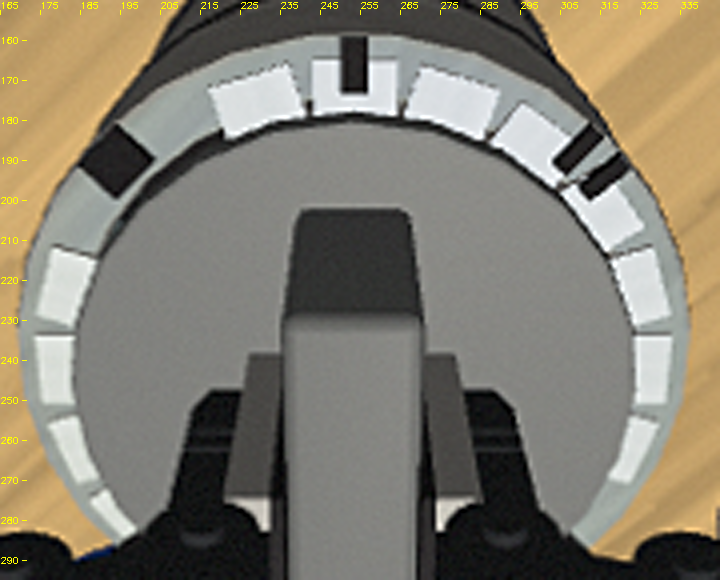

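The blade (column ~253) points at the pulse rib (253,166), between the broad entry rib (193,190) and the lock pair (313,190). The disc is flush and the grip is holding.

```bash
python3 -c "
from bench import *
print(job_done())"
```

```text
the job is handed in; nothing more can be done
None
```

The grinder lid is seated flush in the collar, twisted about 45° clockwise to the pulse rib and still held there; I handed the job in at about 9.7 s of the 51 s allowed.

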